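Load the end-sander's feed carriage and hold it drawn back at the mark

ROBOT

A 6-joint arm with a two-finger parallel gripper is mounted at the origin on a cart in front of the work surface, level with it; the furniture and walls round the work are solid. World frame = base frame: x ahead of the robot, y to its left, z up, the work surface at z = 0. Lengths are in mm, angles in rad, forces in N, time in s.
With the tool pointing down it reaches from about 325 to 1000 mm from the base axis. Payload 5.1 kg.
Tool frame: the origin (TCP) lies midway between the tips of the shut fingers; the grasp point (between the pads) lies 19 mm behind it; z points along the fingers, y is the line along which they close (so a half turn about z gives the same grasp; the last joint's range is limited). The gripper opens to 85 mm and grips with 20 to 120 N. Pads are 22 mm wide; open, the fingers measure 114 mm over their backs; the gripper's body (76 mm by 85 mm) begins 54 mm behind the grasp point. The pads swing forward as they close: fully open they stand 13 mm farther back than shut.
Start: joints at [-1.206, 0.124, 1.65, -0, 1.367, -0.083], TCP at [281.407, -585.914, 231.322] pointing down, gripper open.
Joint ranges: [-2.61, 2.61], [-1.02, 2.33], [0.03, 2.71], [-1.35, 4.49], [0.32, 2.68], [-2.91, 2.91]. Speed limits (rad/s): [2.57, 2.57, 3.14, 3.14, 3.14, 3.14].

INTERFACE

Orientations are given as a 3x3 rotation matrix whose columns are the frame's x, y, z axes.
In Python, from workcell import robot gives the robot as it stands. The module is installed in compiled form; this text tells all that it offers.
- The arm moves only by the tool send_rows, never from a script. Its argument "commands" is text: rows parted by semicolons, each of 5 numbers parted by spaces: the finger opening in mm, from 0 to 85.4, then the shift along the tool's x, y, z in mm, then the turn about the tool's z in degrees. A call has 1 to 20 rows; each row shifts and turns the commanded pose from where the row before left it, along the tool's axes as they then stand; what a row does not reach is not made up. A row lasts 1/12 s, in which the tool goes at most 41.7 mm and 7.16 degrees, less where a joint would pass 70% of its speed; a pose out of reach is approached as far as the arm can. A call with a gripper value outside its range is refused whole. The fingers move at their own pace and stop on an object; "force" is the grip in N (left out, the last holds). Time passes only in rows, so rows that do not move let the fingers close. It gives the time, the measured TCP pose, the force, the opening and the grip force at its end, in the units of the state.
- robot.read_state(): the state, without advancing time (a new reading comes with each control period).
- robot.snapshot(name): name is "scene" or "top" or "wrist"; returns a dict with "frame" (400x640x3 uint8, red, green, blue), "fx", "fy", "cx", "cy" (pixels), "origin" and "rotation" of the camera in the world; the wrist camera has in their place "T_tool_cam" (4x4, takes a point from camera to tool coordinates, whose origin is the TCP and whose axes are the flange's). Camera axes: x right, y up, looking along -z (the intrinsics and any distortion apply to the point x, -y, -z); pixel columns grow to the right and rows downward; lengths in mm; the calibration is good to about 2 mm. A picture is of the moment at which its call begins: read the wrist's pose just before it. There is no depth.
- robot.close_job(): hands the job in; it is judged then, once.
The state is a dict: "t": time; "joint_positions": joint angles; "dq": joint speeds; "tau": joint torques, N m; "ee_pos": TCP position; "tcp_rot": TCP orientation; "contact_force": force on the tool from outside, world axes, zero at the start; "ft_torque": the same for the moment, N m; "finger_gap": finger opening in mm; "gripper_force": force on a finger pad.
Only numpy, scipy, OpenCV 4.12 (cv2) and the standard library are available. Lean on these libraries where they do the work, as an engineer would, in place of code of your own. Each camera call takes 0.05 s, during which the arm holds its last target. There are 200 camera calls.

TASK

Lower the loose wooden blank into the groove on top of the two blanks in the feed carriage of the switched-off end-sander (set down, not dropped, its ends about level with theirs) and let go of it while the carriage is still home. Then take the carriage's handle and draw the carriage smoothly back against its return spring until its pointer stands at the brass mark, and keep it there, the three blanks still stacked: the program finishes while the gripper holds the handle. Do not let the carriage snap back, and leave the other things on the bench where they are.

Things in the scene. Friction and masses are not known exactly. Their poses are not given: they have to be found in the camera images.
- feeder: The end-sander with its feed bed, fixed to the bench: plywood base 400 x 170 x 16 mm with a grey sander (108 mm disc, 136 mm high) standing on its far end. Origin on the bench top under the middle of the carriage's trough when the carriage is home; x points along the bed towards the sander, y to its left, z up. The base reaches from x = -225 to +175 mm. It stands at any yaw up to about 14 degrees.
- carriage (a joint): Feed carriage, a slide along the feeder's x: 0 = home (at the sander, where it starts), grows in m as it is drawn back along the feeder's -x, at most 0.095. A return spring pulls it home: about 3 N at home, rising by 0.6 N per 10 mm; it does not stay by itself.
- trough (a point): Middle of the trough's floor on the carriage (moves with it); 44 mm above the bench; axes as the feeder's. The trough is 82 mm wide and 120 mm long in x, with a 29 mm-high heel plate at its -x end (inner face at x = -62 mm), open towards the sander; its side cheeks (8 mm thick) are 24 mm high.
- handle_bar (a point): Middle of the level crossbar (along the feeder's y) of the carriage's upright U handle; axes as the feeder's. Black grip 14 mm thick, 50 mm long; legs 12 mm thick at y = +-33 mm, 71 mm down. 125 mm behind (-x) the trough's middle, 115 mm above the bench; the heel plate is 55 mm away in +x. The third blank, on the pair, tops out at 119 mm, from 65 mm away in +x.
- pointer (a point): Outer end of the carriage's small dark pointer blade (3 mm wide), top edge, on the carriage's left side, level with the middle of the trough in x. Moves with the carriage. Axes as the feeder's.
- mark: The setting mark: a brass foot 22 x 12 x 10 mm with an upright 3 mm blade, 38 mm high, clamped on the base left of the rail with the scale. Origin under its blade, on the base. Axes as the feeder's. It sits 45 to 75 mm behind the pointer's home.
- mark_tip (a point): The inner edge of the mark's brass blade near its top, in the middle of the blade's 3 mm width, axes as the feeder's. The pointer is at the mark when pointer and mark_tip have the same position along the feeder's x; the pointer's end then stands 2.5 mm from the blade in y.
- blank_loose: The loose blank: plain round wooden cylinder, 40 mm diameter, 120 mm long, about 0.11 kg, lying on the bench to the right of the feeder, free to roll. Origin on its surface, 20 mm from its centre; x along its length.
- blank_loose_center (a point): Centre of the loose blank; x along its length. On the bench it is 20 mm high; lying in the groove of the pair it is about 54 mm above the trough's floor.
- blank_left_center (a point): Centre of the left blank in the trough (same size as the loose one); x along its length; 20 mm above the trough's floor and 20.5 mm left (+y) of its middle.
- blank_right_center (a point): Centre of the right blank in the trough, 20.5 mm right (-y) of the trough's middle.
- glue_bottle: Bystander: upright white glue bottle with a red nozzle, 43 x 58 x 195 mm; origin under its middle. Leave it.
- roll: Bystander: brown abrasive roll, 110 mm across, 68 mm high; origin under its middle. Leave it.
Mind the look-alikes: they are no part of the job. Leave any blue look-alike of the blank_loose alone. What is shaped like the part that bears blank_left_center but blue is not meant.

How it is judged (in metres and radians):
On the way, in this order (a step that is already met when the one before it is completed fails the run):
1. the loose blank is lowered, in the grip, into the groove over the pair (its centre within 16 mm of seat height) (z of blank_loose_center in the frame of trough between 0.048 and 0.07 m and y of blank_loose_center in the frame of trough between -0.014 and 0.014 m and x of blank_loose_center in the frame of trough between -0.025 and 0.025 m and contact force between the fingers and blank_loose above 0.5 N), for 0.05 s.
2. the blank lies in the groove, let go, on the pair, with the carriage home (z of blank_loose_center in the frame of trough between 0.048 and 0.059 m and y of blank_loose_center in the frame of trough between -0.007 and 0.007 m and x of blank_loose_center in the frame of trough between -0.02 and 0.02 m and angle between the x axis of blank_loose_center and the x axis of trough, either way round below 0.12 rad and z of blank_left_center in the frame of trough between 0.016 and 0.025 m and y of blank_left_center in the frame of trough between 0.0145 and 0.0265 m and x of blank_left_center in the frame of trough between -0.015 and 0.015 m and z of blank_right_center in the frame of trough between 0.016 and 0.025 m and y of blank_right_center in the frame of trough between -0.0265 and -0.0145 m and x of blank_right_center in the frame of trough between -0.015 and 0.015 m and contact force between the fingers and blank_loose below 0.05 N and value of joint carriage below 0.01 m), for 0.2 s.
3. the carriage is drawn back to the mark by its handle and kept there (x of pointer in the frame of mark_tip between -0.005 and 0.005 m and velocity of joint carriage between -0.02 and 0.02 m/s and contact force between the fingers and carriage above 1.5 N and z of blank_loose_center in the frame of trough between 0.048 and 0.059 m and y of blank_loose_center in the frame of trough between -0.007 and 0.007 m and x of blank_loose_center in the frame of trough between -0.02 and 0.02 m and angle between the x axis of blank_loose_center and the x axis of trough, either way round below 0.12 rad and z of blank_left_center in the frame of trough between 0.016 and 0.025 m and y of blank_left_center in the frame of trough between 0.0145 and 0.0265 m and x of blank_left_center in the frame of trough between -0.015 and 0.015 m and z of blank_right_center in the frame of trough between 0.016 and 0.025 m and y of blank_right_center in the frame of trough between -0.0265 and -0.0145 m and x of blank_right_center in the frame of trough between -0.015 and 0.015 m), for 0.3 s.
At the end, for the whole second after the job is handed in: Fingers hold the handle (over 1.5 N), pointer within 5 mm of the mark, carriage at rest (under 20 mm/s); pair in the trough; third blank untouched in the groove: within 7 mm sideways, 20 mm lengthwise and 0.12 rad of the trough's middle line, 48 to 59 mm above its floor (all of step 3 and contact force between the fingers and blank_loose below 0.05 N); the arm keeps its last pose, push and grip.
It fails at once if the carriage snaps back (runs home faster than 0.25 m/s) (velocity of joint carriage below -0.25 m/s).
It fails at once if the glue bottle is moved by more than 30 mm or tipped (distance of glue_bottle from where it was at the start of the episode above 0.03 m or angle between glue_bottle's own z axis and vertical above 0.4 rad).
It fails at once if the abrasive roll is moved by more than 30 mm (distance of roll from where it was at the start of the episode above 0.03 m).
It also fails if it takes over 54 s, if anything falls off the work surface, if the arm or the gripper's body presses on something with over 40 N, if the wrist force passes 120 N, or if a joint passes its speed limit or range.

## Working session

There is one attempt and no reset: what is moved stays moved. The work goes in short steps, Python scripts to look and compute and a tool call to move; the robot and the scene stay as the last step left them, time stands still between calls to the robot, and variables do not carry over. Pictures are saved under pics/ and viewed, at most 10 in all, crops included, and the job is handed in when it is done.

Besides the shell and the picture viewer there is one more tool, called after "Emit:" as name(argument=value, ...) on one line, values as JSON. send_rows: Moves the arm, as the interface text tells. Its arguments: {"type":"object","properties":{"commands":{"type":"string"},"force":{"type":"number"}},"required":["commands"]}

```bash
mkdir -p pics; cat > h.py <<'E'
import numpy as np, cv2
from workcell import robot
def snap(n,f):
    st=robot.read_state(); s=robot.snapshot(n)
    cv2.imwrite('pics/'+f+'.png',s['frame'][:,:,::-1])
    if 'T_tool_cam' in s:
        T=np.array(s['T_tool_cam']);R=np.array(st['tcp_rot']);p=np.array(st['ee_pos'])
        s['origin']=R@T[:3,3]+p; s['rotation']=R@T[:3,:3]
    s={k:(np.array(v) if k!='frame' else v) for k,v in s.items()}
    np.save('pics/'+f+'.npy',s,allow_pickle=True); return s
def load(f): return np.load('pics/'+f+'.npy',allow_pickle=True).item()
def ray(s,u,v):
    d=s['rotation']@np.array([(u-s['cx'])/s['fx'],-(v-s['cy'])/s['fy'],-1.]); return s['origin'],d/np.linalg.norm(d)
def plane(s,u,v,z):
    o,d=ray(s,u,v); return o+d*(z-o[2])/d[2]
def proj(s,P):
    q=s['rotation'].T@(np.array(P,float)-s['origin']); return np.array([s['cx']-s['fx']*q[0]/q[2], s['cy']+s['fy']*q[1]/q[2]])
def tri(a,b):
    A=np.zeros((3,3));B=np.zeros(3)
    for o,d in (a,b):
        M=np.eye(3)-np.outer(d,d);A+=M;B+=M@o
    return np.linalg.solve(A,B)
E
python3 - <<'E'
from h import *
for n in('scene','top','wrist'):
    s=snap(n,n+'0'); print(n,[k for k in s],s['fx'],s['cx'],s['cy'],s['origin'].round(),s['rotation'].round(2).tolist())
a=[cv2.imread(f'pics/{n}0.png') for n in('scene','top')]
print(robot.read_state())
E
```

```text
scene ['frame', 'fx', 'fy', 'cx', 'cy', 'origin', 'rotation'] 503.15285821319253 312.8637705620381 193.69311941917113 [-88. 755. 679.] [[-0.78, 0.3, -0.55], [-0.62, -0.35, 0.7], [0.02, 0.89, 0.46]]
top ['frame', 'fx', 'fy', 'cx', 'cy', 'origin', 'rotation'] 436.994289895655 317.35459264958524 197.55412898929123 [ 489. -123. 1445.] [[-0.02, 1.0, -0.06], [-1.0, -0.02, 0.0], [0.0, 0.06, 1.0]]
wrist ['frame', 'fx', 'fy', 'cx', 'cy', 'T_tool_cam', 'origin', 'rotation'] 298.647023059758 317.2715633789011 199.6658656282244 [ 344. -556.  373.] [[0.43, 0.87, 0.24], [-0.9, 0.42, 0.12], [-0.0, -0.27, 0.96]]
{'t': 0.15, 'joint_positions': array([-1.20564026e+00,  1.24355000e-01,  1.65134983e+00, -1.19073696e-05,
        1.36748914e+00, -8.25957817e-02]), 'dq': array([-0.00225989, -0.00143911, -0.00351168,  0.00191494, -0.00157013,
       -0.00011247]), 'tau': array([ 3.30314433e-04, -4.24226189e+01, -3.66013670e+01, -1.12907762e-04,
        4.63323668e-03, -3.63763581e-05]), 'ee_pos': array([ 281.21726354, -585.50029004,  230.34178506]), 'tcp_rot': array([[ 9.01421684e-01,  4.32941807e-01, -5.82716748e-04],
       [ 4.32942182e-01, -9.01420458e-01,  1.49157745e-03],
       [ 1.20493437e-04, -1.59682291e-03, -9.99998718e-01]]), 'contact_force': array([ 0.41686255,  0.2079542 , -0.27327418]), 'ft_torque': array([0.01649013, 0.07747318, 0.04112181]), 'gripper_force': 0.0, 'finger_gap': 85.36101559865128}
```

View pics/top0.png

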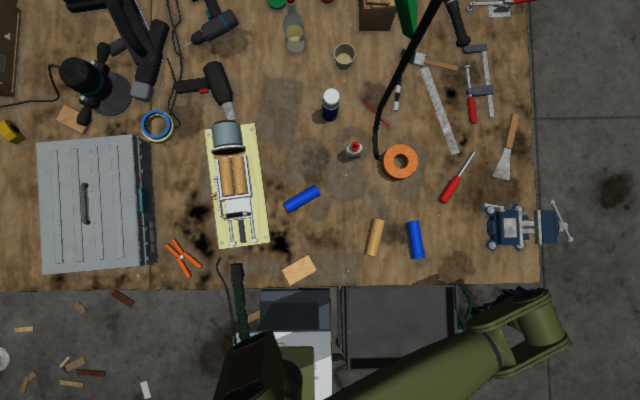

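View pics/scene0.png

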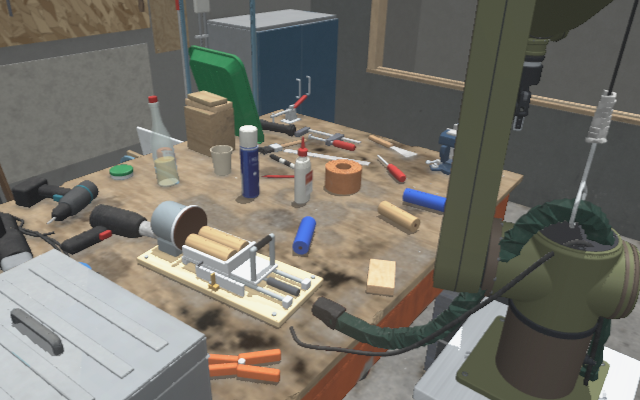

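The top view shows the plain wooden blank at (375,237). What could be taken for it: blue cylinders at (301,199) and (416,240), and the flat wood offcut at (298,270). The blanks in the trough are at (233,175). I choose (375,237) and check it in a close crop.

```bash
python3 - <<'E'
from h import *
a=cv2.imread('pics/top0.png'); b=cv2.imread('pics/scene0.png')
c1=cv2.resize(a[115:255,195:275],None,fx=4,fy=4,interpolation=cv2.INTER_CUBIC)
c2=cv2.resize(a[205:275,355:435],None,fx=4,fy=4,interpolation=cv2.INTER_CUBIC)
o=np.zeros((560,640,3),np.uint8);o[:560,:320]=c1;o[:280,320:]=c2
cv2.imwrite('pics/crop1.png',o)
s=load('top0'); hsv=cv2.cvtColor(a,cv2.COLOR_BGR2HSV)
for p in((375,237),(235,180),(212,240),(257,180)): print(p,hsv[p[1],p[0]])
# loose blank
m=np.zeros(a.shape[:2],np.uint8); 
m[205:275,355:395]=cv2.inRange(hsv,(8,90,135),(22,255,255))[205:275,355:395]
n,l,st,ce=cv2.connectedComponentsWithStats(m); i=1+st[1:,4].argmax(); 
r=cv2.minAreaRect(np.argwhere(l==i)[:,::-1].astype(np.float32)); print(r,st[i])
bx=cv2.boxPoints(r); W=np.array([plane(s,*p,22) for p in bx]); print(W.round(1),W.mean(0))
# base
m=cv2.inRange(hsv,(20,30,150),(35,160,255)); k=np.zeros_like(m);k[115:255,195:275]=255;m&=k
n,l,st,ce=cv2.connectedComponentsWithStats(m); print(st[1:][st[1:,4]>30])
i=np.argwhere(m>0)[:,::-1].astype(np.float32); r=cv2.minAreaRect(i);print(r)
W=np.array([plane(s,*p,16) for p in cv2.boxPoints(r)]);print(W.round(1),[np.linalg.norm(W[j]-W[j-1]) for j in range(4)])
E
```

```text
(375, 237) [ 18 129 191]
(235, 180) [ 17 134 154]
(212, 240) [ 17 103  74]
(257, 180) [ 31  70 200]
((375.4721374511719, 236.9934539794922), (9.619651794433594, 37.104373931884766), 13.240518569946289) [368 219  16  37 351]
[[ 394.6 -280.    22. ]
 [ 510.9 -310.7   22. ]
 [ 503.2 -341.    22. ]
 [ 387.  -310.2   22. ]] [ 448.91803854 -310.48235366   22.        ]
[[ 213  123   57  126 2340]
 [ 204  129   14   67  394]
 [ 222  201    5   13   40]]
((236.14370727539062, 185.65664672851562), (120.7779312133789, 52.27528762817383), 82.60040283203125)
[[815.  251.9  16. ]
 [834.4  80.   16. ]
 [438.2  33.2  16. ]
 [419.6 202.   16. ]] [np.float64(398.53385055629155), np.float64(172.91153417221656), np.float64(398.89786060934784), np.float64(169.90401824957567)]
```

View pics/crop1.png

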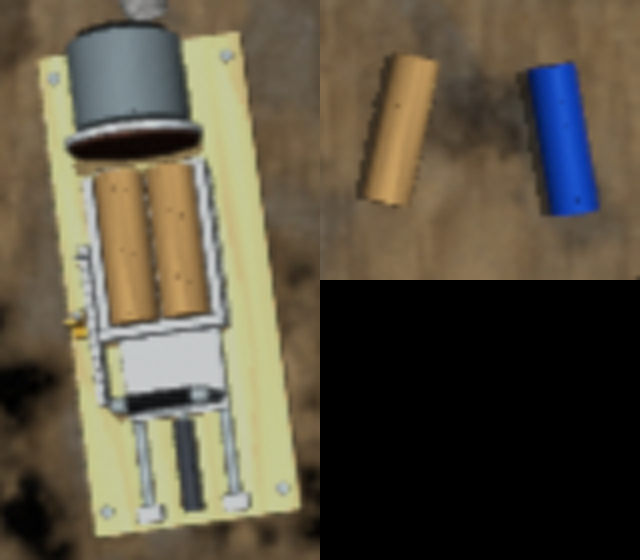

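The crop shows the plain wooden blank at left, which confirms the choice, with the blue look-alike beside it. Next I move over it for a wrist look.

Emit:
send_rows(commands="85 27 -17.5 0 0;85 27 -17.5 0 0;85 27 -17.5 0 0;85 27 -17.5 0 0;85 27 -17.5 0 0;85 27 -17.5 0 0;85 27 -17.5 0 0;85 27 -17.5 0 0;85 27 -17.5 0 0;85 27 -17.5 0 0;85 0 0 15 6.7;85 0 0 15 6.7;85 0 0 15 6.7;85 0 0 15 6.7;85 0 0 15 6.7;85 0 0 15 7;85 0 0 0 0;85 0 0 0 0", force=30)

```text
t: 1.65
ee_pos: [448.4, -310.7, 140.2]
tcp_rot: [[0.967, -0.253, -0.002], [-0.253, -0.967, 0.002], [-0.002, -0.001, -1.0]]
contact_force: [0.8, -0.4, 0.5]
finger_gap: 85.4
gripper_force: 0.0
```

```bash
python3 - <<'E'
from h import *
s=snap('wrist','w1'); st=robot.read_state();print(st['ee_pos'],st['tcp_rot'].round(4).tolist(),st['contact_force'])
E
```

```text
[ 449.01124985 -311.2407322   141.49676761] [[0.9674, -0.2534, -0.0002], [-0.2534, -0.9674, 0.0002], [-0.0003, -0.0001, -1.0]] [-0.1227117  -0.39838138  0.76384118]
```

View pics/w1.png

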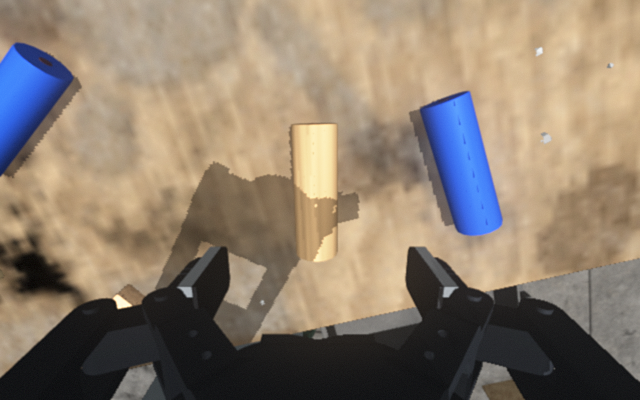

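The wrist view shows the wooden blank at (292–338, 124–261), nearly upright between the fingers. The blue ones are clear of it, at (35,100) and (462,165).

```bash
python3 - <<'E'
from h import *
s=load('w1'); a=cv2.imread('pics/w1.png'); hsv=cv2.cvtColor(a,cv2.COLOR_BGR2HSV)
for r in(140,160,185,250): print(r,[tuple(hsv[r,c]) for c in range(286,344,4)] if r==140 else '')
R=np.array([[.9674,-.2534,0],[-.2534,-.9674,0],[0,0,-1]]);p=np.array([449.01,-311.24,141.5])
g=cv2.cvtColor(a,cv2.COLOR_BGR2GRAY).astype(float)
for r in(135,150,165,180):
    d=np.abs(np.diff(cv2.GaussianBlur(a,(3,3),0)[r].astype(float),axis=0)).sum(1); L=283+d[283:305].argmax();Q=328+d[328:346].argmax()
    o1,d1=ray(s,L+.5,r);o2,d2=ray(s,Q+.5,r)
    # tangent rays in tool y-z section: circle radius 20 at height 20
    out=[]
    for o,d,sg in((o1,d1,1),(o2,d2,-1)):
        q=R.T@(o-p);e=R.T@d; # line in (y,z): find yc with distance 20 to line, centre z = world 20
        zc=p[2]-20; n=np.array([-e[2],e[1]]);n/=np.linalg.norm(n)
        ys=[(t*20+n@q[1:]-n[1]*zc)/n[0] for t in(1,-1)]; out.append(np.round(ys,1))
    print(r,L,Q,out,(R.T@(plane(s,315,r,40)-p))[0].round(1))
for v in(124,261): print(v,(R.T@(plane(s,315,v,40)-p)).round(1))
E
```

```text
140 [(np.uint8(16), np.uint8(86), np.uint8(195)), (np.uint8(16), np.uint8(97), np.uint8(132)), (np.uint8(17), np.uint8(106), np.uint8(200)), (np.uint8(18), np.uint8(100), np.uint8(229)), (np.uint8(21), np.uint8(84), np.uint8(245)), (np.uint8(22), np.uint8(84), np.uint8(246)), (np.uint8(23), np.uint8(74), np.uint8(250)), (np.uint8(23), np.uint8(65), np.uint8(253)), (np.uint8(23), np.uint8(73), np.uint8(251)), (np.uint8(24), np.uint8(66), np.uint8(252)), (np.uint8(23), np.uint8(68), np.uint8(252)), (np.uint8(23), np.uint8(79), np.uint8(248)), (np.uint8(18), np.uint8(98), np.uint8(231)), (np.uint8(16), np.uint8(72), np.uint8(173)), (np.uint8(17), np.uint8(70), np.uint8(168))]
160 
185 
250 
135 288 335 [array([-45.8,  -5.6]), array([-5.3, 34.8])] 53.6
150 293 335 [array([-41.8,  -1.6]), array([-5.1, 35. ])] 41.8
165 290 335 [array([-44.7,  -4.6]), array([-4.8, 35.2])] 29.6
180 294 335 [array([-41.4,  -1.3]), array([-4.6, 35.5])] 17.1
124 [ 62.1  -2.7 101.5]
261 [-57.   -3.  101.5]
```

Emit:
send_rows(commands="75 2.5 -3 20 0;75 0 0 25 0;75 0 0 25 0;75 0 0 25 0;75 0 0 20 0;75 0 0 10 0;75 0 0 7.5 0;75 0 0 0 0;65 0 0 0 0;55 0 0 0 0;48 0 0 0 0;44 0 0 0 0;36 0 0 0 0;30 0 0 0 0;30 0 0 0 0;30 0 0 0 0;30 0 0 0 0;30 0 0 0 0", force=40)

```text
t: 3.2
ee_pos: [453.0, -309.7, 10.2]
tcp_rot: [[0.967, -0.256, 0.001], [-0.256, -0.967, -0.001], [0.002, 0.001, -1.0]]
contact_force: [-0.9, 1.1, 6.1]
finger_gap: 38.5
gripper_force: 40.3
```

Emit:
send_rows(commands="30 0 0 -5 0;30 0 0 -15 0;30 0 0 -30 0;30 0 0 -35 0;30 0 0 -35 0;30 0 0 -35 0;30 0 0 -35 0;30 0 0 -30 0;30 0 0 0 0")

```text
t: 3.95
ee_pos: [454.8, -311.1, 237.2]
tcp_rot: [[0.967, -0.256, 0.01], [-0.256, -0.967, -0.008], [0.012, 0.005, -1.0]]
contact_force: [0.8, -0.5, -0.2]
finger_gap: 38.6
gripper_force: 40.3
```

Emit:
send_rows(commands="30 0 -15 0 0;30 0 -30 0 0;30 0 -36 0 0;30 -1 -36 0 0;30 -1 -36 0 0;30 -1 -36 0 0;30 -1 -36 0 0;30 -1 -36 0 0;30 -1 -36 0 0;30 -1 -36 0 0;30 -1 -36 0 0;30 -1 -36 0 0;30 -1 -30 0 0;30 -1 -22 0 0;30 0 0 0 -5.5;30 0 0 0 -5.5;30 0 0 0 -5.5;30 0 0 0 -5.3;30 0 0 0 0;30 0 0 0 0")

```text
t: 5.62
ee_pos: [558.1, 135.5, 227.9]
tcp_rot: [[0.993, 0.119, -0.001], [0.119, -0.993, -0.0], [-0.001, -0.0, -1.0]]
contact_force: [-0.0, 0.9, -0.3]
finger_gap: 38.6
gripper_force: 40.3
```

```bash
python3 - <<'E'
from h import *
s=snap('wrist','w2'); st=robot.read_state();print(st['ee_pos'],st['tcp_rot'].round(4).tolist(),st['contact_force'],st['finger_gap'])
E
```

```text
[558.23039493 135.47525358 228.11546937] [[0.9929, 0.1189, -0.0011], [0.1189, -0.9929, -0.0001], [-0.0011, 0.0, -1.0]] [-0.08467079 -0.49743862 -1.13779673] 38.839526319852475
```

View pics/w2.png

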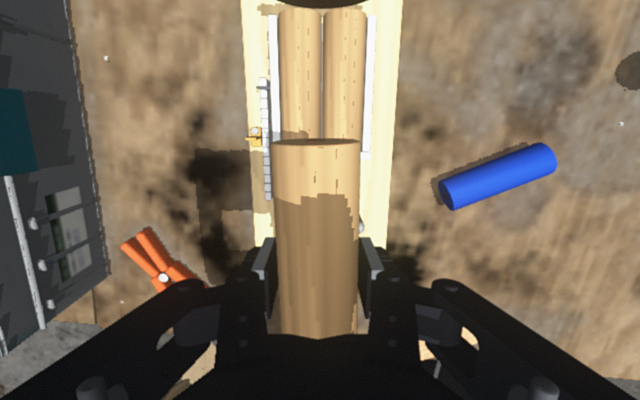

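The held blank is at (273–358, 140–335). The pair is ahead, its groove near column 322, with white cheeks at columns 272 and 370 and the brass mark at (256,136).

```bash
python3 - <<'E'
from h import *
s=load('w2'); a=cv2.imread('pics/w2.png'); hsv=cv2.cvtColor(a,cv2.COLOR_BGR2HSV)
st=robot.read_state();R=st['tcp_rot'];p=st['ee_pos']
w=cv2.inRange(hsv,(0,0,180),(179,40,255))  # white
for r in(30,60,90,120):
    print(r,'white cols',[c for c in range(262,380) if w[r,c]][:12],[c for c in range(340,380) if w[r,c]], 'dark groove',318+hsv[r,318:330,2].argmin())
def fitx(rows,lo,hi,z,sg):
    P=[]
    for r in rows:
        c=[c for c in range(lo,hi) if w[r,c]]
        if c: P.append(plane(s,(max(c)+1 if sg>0 else min(c)),r,z))
    P=np.array(P); vx,vy,x0,y0=cv2.fitLine(P[:,:2].astype(np.float32),cv2.DIST_HUBER,0,.01,.01).ravel(); print(lo,np.degrees(np.arctan(vy/vx)),x0,y0)
    return vy/vx,x0,y0
A=fitx(range(25,135,5),264,290,68,-1); B=fitx(range(25,135,5),355,380,68,1)
G=np.array([plane(s,318+hsv[r,318:330,2].argmin()+.5,r,75) for r in range(20,135,5)]); print('groove',np.degrees(np.polyfit(G[:,0],G[:,1],1)[0]) if 1 else'', G[:,0].mean(),G[:,1].mean())
b=cv2.inRange(hsv,(20,30,180),(35,160,255))
for r in(30,60,90,120,180,200):
    c=[c for c in range(230,420) if b[r,c]]; L,Q=plane(s,min(c),r,16),plane(s,max(c)+1,r,16); print(r,min(c),max(c),L.round(1),Q.round(1),((L+Q)/2).round(1))
E
```

```text
30 white cols [268, 269, 270, 271, 272, 273, 274, 275, 276, 367, 368, 369] [367, 368, 369, 370, 371, 372, 373, 374, 375, 378, 379] dark groove 324
60 white cols [262, 263, 269, 270, 271, 272, 273, 274, 275, 276, 277, 366] [366, 367, 368, 369, 370, 371, 372, 373, 374, 378, 379] dark groove 323
90 white cols [262, 263, 264, 265, 270, 271, 272, 273, 274, 275, 276, 277] [365, 366, 367, 368, 369, 370, 371, 372, 378, 379] dark groove 323
120 white cols [262, 263, 264, 265, 266, 267, 272, 273, 274, 275, 276, 277] [363, 364, 365, 366, 367, 368, 369, 370, 371, 372, 377, 378, 379] dark groove 323
264 0.87503904 652.1742 196.11325
355 10.082079 680.7068 91.33442
groove 5.896267625440925 662.5872259499703 142.38232172820832
30 242 400 [704.4 233.6  16. ] [724.5  65.8  16. ] [714.5 149.7  16. ]
60 244 398 [675.4 229.9  16. ] [695.4  62.3  16. ] [685.4 146.1  16. ]
90 246 396 [644.9 226.1  16. ] [664.9  58.6  16. ] [654.9 142.3  16. ]
120 247 394 [612.6 223.2  16. ] [632.7  54.7  16. ] [622.7 138.9  16. ]
180 252 390 [543.1 213.3  16. ] [563.   46.2  16. ] [553.1 129.8  16. ]
200 255 388 [518.4 208.1  16. ] [537.9  44.   16. ] [528.2 126.1  16. ]
```

```bash
python3 - <<'E'
from h import *
s=load('w2'); t=load('top0'); st=robot.read_state();R=st['tcp_rot'];p=st['ee_pos']
# cheeks outer, centre line, z=68
for r,L,Q in((30,268,376),(60,269,375),(90,270,373),(120,272,372.5)):
    l,q=plane(s,L,r,68),plane(s,Q,r,68); print('cheek',r,l.round(1),q.round(1),((l+q)/2).round(1))
print('front end wrist',plane(s,300,9,84).round(1),plane(s,345,9,84).round(1))
# top crop: scale4 offset(195,115)
f=lambda x,y,z:plane(t,195+(x+.5)/4-.5,115+(y+.5)/4-.5,z).round(1)
print('top pair front',f(118,168,84),f(168,163,84),'rear',f(133,323,84),f(187,317,84))
print('top groove',f(148,200,72),f(157,300,72))
print('top bar',f(112,405,122),f(224,396,122), 'ptr',f(84,255,60),'mark',f(75,324,50))
# held blank end
for r,L,Q in((150,273,359),(190,273,359)):
    o,d=ray(s,L,r);o2,d2=ray(s,Q,r); 
    for zz in(238,):
        print('held',r,[ (R.T@(plane(s,c,r,zz)-p)).round(1) for c in(L,Q)])
print('held end top', (R.T@(plane(s,316,141,258)-p)).round(1))
E
```

```text
cheek 30 [695.9 197.   68. ] [707.5  99.8  68. ] [701.7 148.4  68. ]
cheek 60 [671.1 194.2  68. ] [682.8  96.4  68. ] [676.9 145.3  68. ]
cheek 90 [645.  191.3  68. ] [656.7  93.8  68. ] [650.8 142.6  68. ]
cheek 120 [617.7 187.3  68. ] [629.3  89.6  68. ] [623.5 138.5  68. ]
front end wrist [711.3 168.6  84. ] [715.8 130.8  84. ]
top pair front [710.8 166.1  84. ] [714.1 126.9  84. ] rear [588.6 155.1  84. ] [592.5 112.9  84. ]
top groove [686.8 145.1  72. ] [607.3 138.5  72. ]
top bar [524.  163.6 122. ] [529.2  78.8 122. ] ptr [645.4 198.7  60. ] mark [591.2 208.4  50. ]
held 150 [array([ 54.9, -19.7,  -9.9]), array([54.9, 18.1, -9.9])]
held 190 [array([ 36.8, -20.4,  -9.9]), array([36.7, 18.8, -9.9])]
held end top [ 60.4  -0.7 -30. ]
```

Emit:
send_rows(commands="30 12 0.5 0 0;30 25 1.5 0 0;30 25 1.2 0 0;30 20 1.2 0 -0.3;30 8 0 0 0;30 0 0 0 0;30 0 0 20 0;30 0 0 25 0;30 0 0 25 0;30 0 0 25 0;30 0 0 15 0;30 0 0 8 0;30 0 0 0 0;30 0 0 0 0")

```text
t: 6.83
ee_pos: [648.7, 142.2, 111.6]
tcp_rot: [[0.992, 0.126, 0.001], [0.126, -0.992, 0.0], [0.001, -0.0, -1.0]]
contact_force: [0.1, 0.8, -1.3]
finger_gap: 38.7
gripper_force: 40.4
```

```bash
python3 - <<'E'
from h import *
s=snap('wrist','w3');snap('scene','s3'); st=robot.read_state();print(st['ee_pos'],st['tcp_rot'].round(4).tolist(),st['contact_force'],st['finger_gap'])
a=cv2.imread('pics/w3.png')[40:300,190:450]; b=cv2.imread('pics/s3.png')[190:320,130:330]
o=np.zeros((520,800,3),np.uint8)
o[:390,:390]=cv2.resize(a,(390,390)); o[:266,390:]=cv2.resize(b,(410,266)); cv2.imwrite('pics/c3.png',o)
E
```

```text
[649.77376261 142.34640793 113.18754414] [[0.992, 0.1262, 0.0035], [0.1262, -0.992, 0.0005], [0.0036, -0.0001, -1.0]] [ 0.29084274  1.20544374 -0.53598151] 38.57256506422778
```

View pics/c3.png

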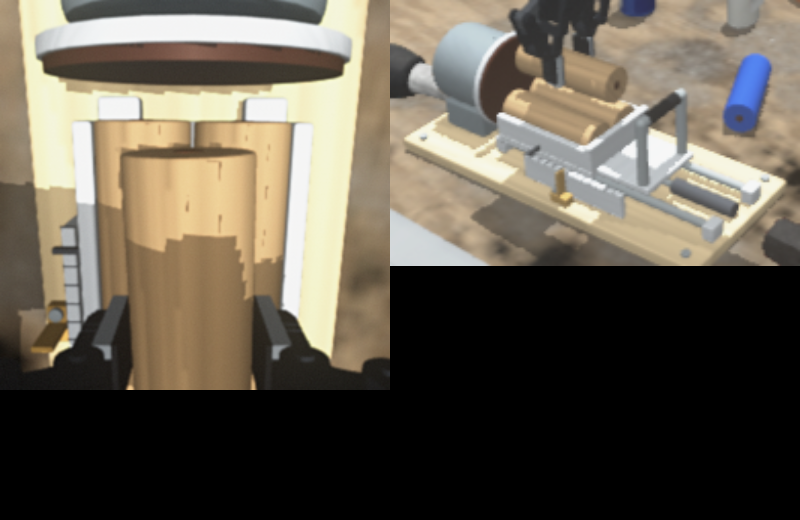

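Wrist crop: blank end centred at (188,150) against the groove at (193,130). Allowing for perspective, that calls for a 1.4 mm shift along tool +y. The pointer is at (64,250) and the mark at (57,315).

Emit:
send_rows(commands="30 0 1.4 0 0;30 0 0 6 0;30 0 0 5 0;30 0 0 4 0;30 0 0 3 0;30 0 0 2 0;30 0 0 1 0;30 0 0 1 0;30 0 0 0 0;30 0 0 0 0")

```text
t: 7.77
ee_pos: [648.9, 140.9, 89.3]
tcp_rot: [[0.992, 0.126, 0.0], [0.126, -0.992, 0.0], [0.001, -0.0, -1.0]]
contact_force: [-0.8, -0.2, 2.3]
finger_gap: 38.7
gripper_force: 40.7
```

Emit:
send_rows(commands="30 0 0 0.7 0;30 0 0 0 0;30 0 0 0.5 0;30 0 0 0 0;30 0 0 0 0")

```text
t: 8.18
ee_pos: [649.2, 141.1, 89.2]
tcp_rot: [[0.992, 0.126, 0.001], [0.126, -0.992, 0.001], [0.001, -0.0, -1.0]]
contact_force: [-3.2, 2.0, 6.2]
finger_gap: 39.0
gripper_force: 40.9
```

Contact is made, at about 6 N up. I open gently and then rise.

Emit:
send_rows(commands="39 0 0 0 0;40 0 0 0 0;41 0 0 0 0;43 0 0 0 0;46 0 0 0 0;50 0 0 0 0;55 0 0 0 0;60 0 0 0 0;60 0 0 0 0;60 0 0 -5 0;60 0 0 -15 0;60 0 0 -25 0;60 0 0 -30 0;60 0 0 -30 0;60 0 0 -30 0;60 0 0 0 0;60 0 0 0 0", force=20)

```text
t: 9.6
ee_pos: [650.5, 141.0, 228.0]
tcp_rot: [[0.992, 0.126, 0.008], [0.126, -0.992, 0.001], [0.008, -0.0, -1.0]]
contact_force: [-0.4, -0.1, 0.2]
finger_gap: 60.1
gripper_force: 0.0
```

```bash
python3 - <<'E'
from h import *
s=snap('wrist','w4');snap('scene','s4'); st=robot.read_state();print(st['ee_pos'],st['tcp_rot'].round(4).tolist(),st['contact_force'],st['finger_gap'])
a=cv2.imread('pics/w4.png')[0:260,190:450]; b=cv2.imread('pics/s4.png')[190:320,130:330]
o=np.zeros((400,800,3),np.uint8)
o[:390,:390]=cv2.resize(a,(390,390)); o[:266,390:]=cv2.resize(b,(410,266)); cv2.imwrite('pics/c4.png',o)
E
```

```text
[648.49128254 140.74613561 223.04282917] [[0.992, 0.1264, 0.0003], [0.1264, -0.992, 0.0001], [0.0003, -0.0, -1.0]] [ 0.32568432  0.01187169 -0.33515393] 60.185636066852716
```

View pics/c4.png

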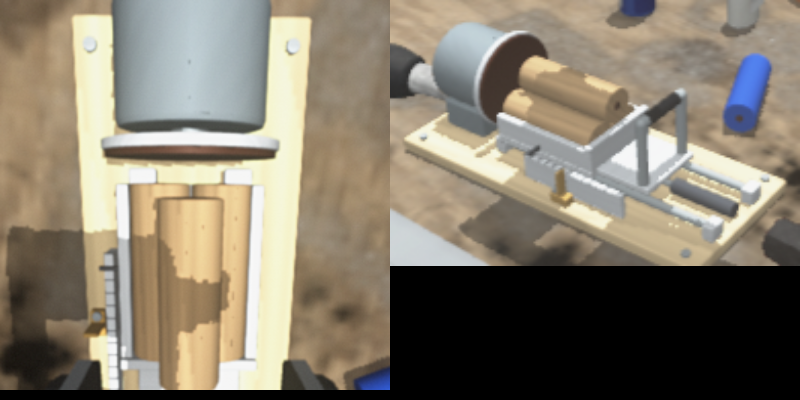

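The third blank lies in the groove on the pair. Pointer at crop (107,268), mark at (98,318). One zoomed view follows to measure the travel.

```bash
python3 - <<'E'
from h import *
o=np.zeros((600,800,3),np.uint8)
def put(f,r,c,h,w,k,y,x):
    a=cv2.imread('pics/'+f+'.png')[r:r+h,c:c+w]; a=cv2.resize(a,None,fx=k,fy=k,interpolation=cv2.INTER_CUBIC);o[y:y+h*k,x:x+w*k]=a
put('w4',165,240,60,40,10,0,0)
put('w3',185,205,100,65,6,0,400)
s=load('w4'); st=robot.read_state(); R=st['tcp_rot'];p=st['ee_pos']
print('third front',plane(s,317,132,118).round(1),'pair front',plane(s,295,122.5,84).round(1),plane(s,340,122.5,84).round(1))
w=load('s4');print('scene px of est ptr',proj(w,[645,195,55]),proj(w,[590,208,50]))
put('s4',250,180,37,60,6,0,440) if 0 else None
cv2.imwrite('pics/c5.png',o)
E
```

```text
third front [707.5 148.6 118. ] pair front [712.  169.8  84. ] [717.3 128.2  84. ]
scene px of est ptr [202.22266055 260.61899995] [215.13466768 275.21708596]
```

View pics/c5.png

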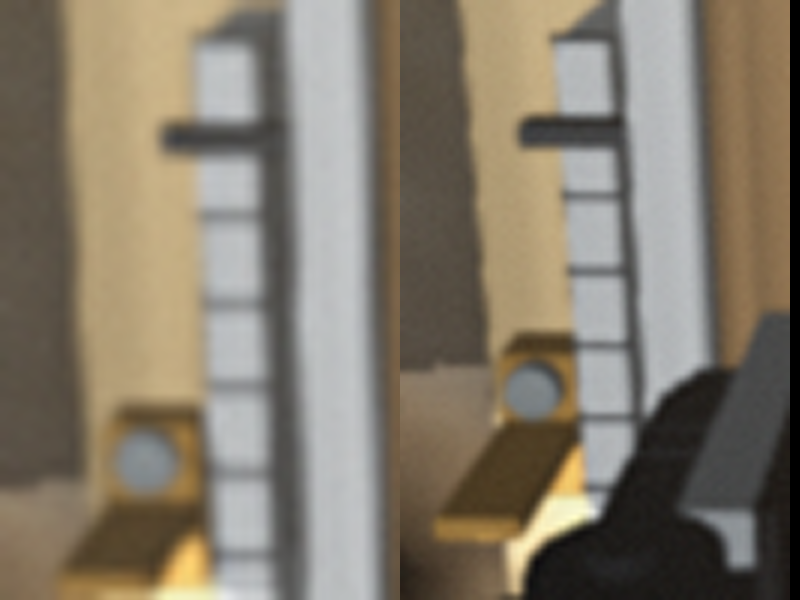

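Both crops show the dark pointer end, at (163,135) and (520,132), and the brass blade's top inner corner, at about (160,582) and (519,531).

```bash
python3 - <<'E'
from h import *
w3,w4=load('w3'),load('w4'); ex=np.array([.992,.1262,0])
g=lambda z:None
P3=(225.0-.4,206.6);P4=(255.9,178.1);M3=(224.4,273.1);M4=(255.6,222.8)
for n,a,b in(('ptr',P3,P4),('mark',M3,M4)): print(n,'tri',tri(ray(w3,*a),ray(w4,*b)).round(1))
for z in(45,50,54,58):
    print(z,[plane(w,*q,z).round(1).tolist() for w,q in((w3,P3),(w4,P4),(w3,M3),(w4,M4))])
for zp in(46,50,54):
  print(zp,[(ex@(plane(w,*a,zp)-plane(w,*b,54))).round(1) for w,a,b in((w3,P3,M3),(w4,P4,M4))])
# bar position check from scene for heights: expected by geometry
o=np.array([651.5,142.3,0]); print('bar expected',o-125*ex)
E
```

```text
ptr tri [648.1 207.9  53. ]
mark tri [599.4 203.8  59.1]
45 [[645.5, 210.3, 45.0], [646.2, 209.2, 45.0], [591.0, 208.2, 45.0], [593.7, 205.7, 45.0]]
50 [[647.3, 208.9, 50.0], [647.3, 208.2, 50.0], [594.1, 206.8, 50.0], [595.6, 204.8, 50.0]]
54 [[648.6, 207.8, 54.0], [648.2, 207.5, 54.0], [596.5, 205.7, 54.0], [597.2, 204.1, 54.0]]
58 [[650.0, 206.6, 58.0], [649.1, 206.8, 58.0], [598.9, 204.6, 58.0], [598.7, 203.5, 58.0]]
46 [np.float64(49.5), np.float64(49.5)]
50 [np.float64(50.8), np.float64(50.3)]
54 [np.float64(52.0), np.float64(51.1)]
bar expected [527.5   126.525   0.   ]
```

Emit:
send_rows(commands="50 -20 0 0 0;50 -35 0 0 0;50 -35 -1 0 0;50 -25 0 0 0;50 -5 0 0 0;50 0 0 0 -6.9;50 0 0 0 -6.9;50 0 0 0 -6.9;50 0 0 0 -6.9;50 0 0 0 -6.9;50 0 0 0 -6.9;50 0 0 0 -6.9;50 0 0 0 -6.9;50 0 0 0 -6.9;50 0 0 0 -6.9;50 0 0 0 -6.9;50 0 0 0 -6.9;50 0 0 0 -7.1;50 0 0 0 0;50 0 0 0 0")

```text
t: 11.37
ee_pos: [529.3, 126.5, 221.5]
tcp_rot: [[-0.121, 0.993, -0.002], [0.993, 0.121, -0.0], [0.0, -0.002, -1.0]]
contact_force: [0.2, 0.7, -0.4]
finger_gap: 50.0
gripper_force: 0.0
```

```bash
python3 - <<'E'
from h import *
s=snap('wrist','w6'); st=robot.read_state();print(st['ee_pos'],st['tcp_rot'].round(4).tolist(),st['contact_force'],st['finger_gap'])
for z in(115,122): print(proj(s,[529,126,z]))
E
```

```text
[529.3756911  126.50956214 221.74342636] [[-0.1216, 0.9926, -0.0015], [0.9926, 0.1216, -0.0002], [-0.0, -0.0015, -1.0]] [-0.80530804 -0.85233364  0.09577918] 50.328372464444264
[315.94841761 198.61646317]
[315.88823467 200.83130868]
```

View pics/w6.png

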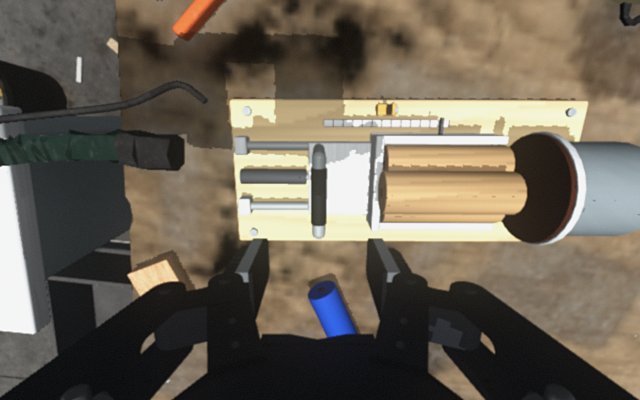

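The handle bar is at (319,191), centred between the fingers to within 3 mm. The stack looks right, with the pointer at (441,125) and the mark at (387,107).

Emit:
send_rows(commands="50 2 2 15 0;50 1 0 25 0;50 0 0 25 0;50 0 0 25 0;50 0 0 20 0;50 0 0 10 0;50 0 0 5 0;50 0 0 0 0;40 0 0 0 0;32 0 0 0 0;26 0 0 0 0;20 0 0 0 0;17 0 0 0 0;15 0 0 0 0;10 0 0 0 0;5 0 0 0 0;5 0 0 0 0;5 0 0 0 0", force=40)

```text
t: 12.92
ee_pos: [529.7, 129.7, 98.1]
tcp_rot: [[-0.124, 0.992, -0.004], [0.992, 0.124, -0.001], [-0.0, -0.004, -1.0]]
contact_force: [-8.0, -1.3, 7.4]
finger_gap: 12.7
gripper_force: 38.9
```

```bash
python3 - <<'E'
from h import *
s=snap('wrist','w7');snap('scene','s7'); st=robot.read_state();print(st['ee_pos'],st['tcp_rot'].round(4).tolist(),st['contact_force'],st['finger_gap'],st['gripper_force'])
for p in([648,207.6,53],[597,204.8,54]): print(proj(s,p))
E
```

```text
[529.70278942 129.69081509  98.06644466] [[-0.1245, 0.9922, -0.0039], [0.9922, 0.1245, -0.0005], [-0.0, -0.004, -1.0]] [-7.54466081 -0.69747906  7.54568958] 12.230407922446256 38.948750495910645
[524.76051679 125.86805344]
[442.14463431 119.832896  ]
```

Gripped, with the bar against the home stop. Now I draw back smoothly.

Emit:
send_rows(commands="5 0 -1 0 0;5 0 -1.5 0 0;5 0 -2 0 0;5 0 -2.5 0 0;5 0 -3 0 0;5 0 -3 0 0;5 0 -3 0 0;5 0 -3 0 0;5 0 -3 0 0;5 0 -3 0 0;5 0 -3 0 0;5 0 -3 0 0;5 0 -3 0 0;5 0 -3 0 0;5 0 -3 0 0;5 0 -2.5 0 0;5 0 -2 0 0;5 0 -1.5 0 0;5 0 -1 0 0;5 0 -0.5 0 0")

```text
t: 14.68
ee_pos: [484.4, 124.3, 98.1]
tcp_rot: [[-0.124, 0.992, 0.002], [0.992, 0.124, 0.001], [0.001, 0.002, -1.0]]
contact_force: [6.0, 3.0, 0.4]
finger_gap: 12.7
gripper_force: 39.2
```

Emit:
send_rows(commands="5 0 -1 0 0;5 0 -1 0 0;5 0 -0.5 0 0;5 0 0 0 0;5 0 0 0 0;5 0 0 0 0;5 0 0 0 0")

```text
t: 15.27
ee_pos: [482.0, 124.0, 98.1]
tcp_rot: [[-0.124, 0.992, 0.002], [0.992, 0.124, 0.001], [0.001, 0.002, -1.0]]
contact_force: [5.5, 3.0, -0.8]
finger_gap: 12.5
gripper_force: 39.2
```

```bash
python3 - <<'E'
from h import *
s=snap('wrist','w8');snap('scene','s8'); st=robot.read_state();print(st['ee_pos'],st['contact_force'],st['finger_gap'],st['gripper_force'])
P=proj(s,[597,205,54]);print(P)
o=np.zeros((600,800,3),np.uint8)
a=cv2.imread('pics/w8.png');c0,r0=int(P[0])-65,max(0,int(P[1])-40); print(c0,r0)
a=a[r0:r0+75,c0:c0+100]; a=cv2.resize(a,None,fx=4,fy=4,interpolation=cv2.INTER_CUBIC); o[:a.shape[0],:a.shape[1]]=a
b=cv2.imread('pics/w8.png')[40:280,240:640]; o[300:540,:400]=b
d=cv2.resize(cv2.imread('pics/s8.png')[250:300,185:250],None,fx=6,fy=6,interpolation=cv2.INTER_CUBIC); o[:300,400:790]=d
d=cv2.resize(cv2.imread('pics/s8.png')[200:320,130:330],(400,240)); o[300:540,400:]=d
cv2.imwrite('pics/c8.png',o)
E
```

```text
[481.98770037 123.9819255   98.06896957] [4.33674876 3.19665727 0.51016687] 12.455979839776985 39.18712377548218
[520.87432274 120.07733166]
455 80
```

View pics/c8.png

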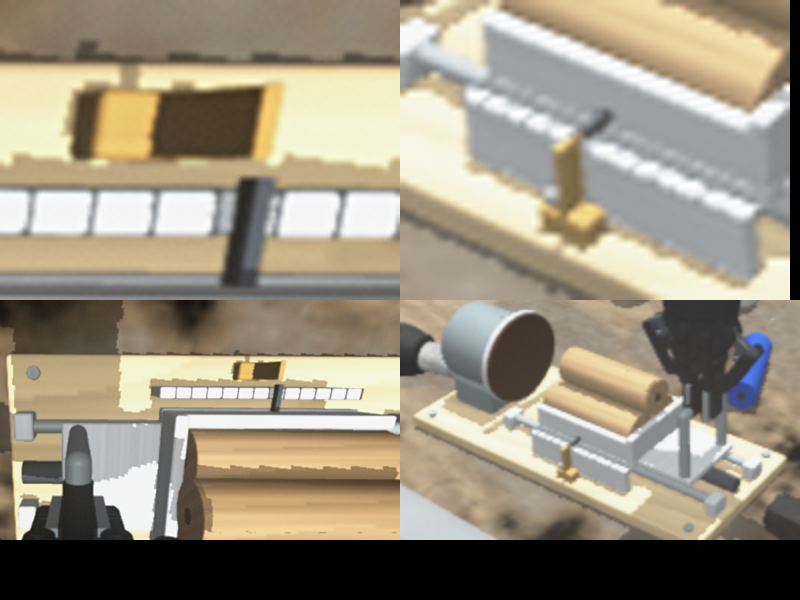

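The stack is intact. Pointer end at crop (257,178), mark's inner top edge at (262,156): nearly level.

```bash
python3 - <<'E'
from h import *
s=load('w8'); w=load('s8'); ex=np.array([.992,.1262,0])
p=(455+257/4,80+180/4);m=(455+262/4,80+156/4)
ps=(185+(598-400)/6,250+113/6); ms=(185+(568-400)/6,250+140/6)
for z1,z2 in((50,54),(53,54),(54,54),(53,51)):
    print(z1,z2,'wrist',(ex@(plane(s,*p,z1)-plane(s,*m,z2))).round(1),plane(s,*p,z1).round(1),plane(s,*m,z2).round(1))
for n,a,b in(('ptr',p,ps),('mark',m,ms)): print(n,tri(ray(s,*a),ray(w,*b)).round(1))
E
```

```text
50 54 wrist 2.5 [599.5 202.3  50. ] [596.6 205.6  54. ]
53 54 wrist 0.5 [597.6 202.1  53. ] [596.6 205.6  54. ]
54 54 wrist -0.1 [596.9 202.1  54. ] [596.6 205.6  54. ]
53 51 wrist -1.4 [597.6 202.1  53. ] [598.5 205.8  51. ]
ptr [589.2 201.1  63.5]
mark [599.4 205.8  49.3]
```

Both estimates put the pointer within about 0–3 mm short of the mark. I draw 1.2 mm more, settle and check.

Emit:
send_rows(commands="5 0 -0.6 0 0;5 0 -0.6 0 0;5 0 0 0 0;5 0 0 0 0;5 0 0 0 0;5 0 0 0 0;5 0 0 0 0;5 0 0 0 0;5 0 0 0 0;5 0 0 0 0")

```text
t: 16.2
ee_pos: [480.8, 123.9, 98.1]
tcp_rot: [[-0.124, 0.992, 0.002], [0.992, 0.124, 0.001], [0.001, 0.002, -1.0]]
contact_force: [5.7, 3.4, -0.4]
finger_gap: 12.2
gripper_force: 39.2
```

```bash
python3 - <<'E'
from h import *
st=robot.read_state();print(st['ee_pos'],st['contact_force'],st['finger_gap'],st['gripper_force'])
print(robot.close_job())
E
```

```text
[480.80966306 123.87733538  98.08458221] [ 5.70434123  3.4094332  -0.44283052] 12.1951577594049 39.18565034866333
the job is handed in; nothing more can be done
None
```

I handed the job in, but no verdict came back: the loose blank was set in the groove and let go at home, and the gripper now holds the carriage at the brass mark (pointer about 0–2 mm off by my measurement), with the three blanks still stacked when last seen, just before the final 1.2 mm of draw.

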